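Stack a keyed sample bin and its cover

ROBOT

A 6-joint arm with a two-finger parallel gripper is mounted at the origin on the work surface. World frame = base frame: x ahead of the robot, y to its left, z up, the work surface at z = 0. Lengths are in mm, angles in degrees, forces in N, time in s.
With the tool pointing down it reaches from about 350 to 850 mm from the base axis. Payload 8.1 kg.
Tool frame: the origin (TCP) lies midway between the tips of the shut fingers; the grasp point (between the pads) lies 19 mm behind it; z points along the fingers, y is the line along which they close (so a half turn about z gives the same grasp; the last joint's range is limited). The gripper opens to 85 mm and grips with 20 to 120 N. Pads are 22 mm wide; open, the fingers measure 114 mm over their backs; the gripper's body (76 mm by 85 mm) begins 54 mm behind the grasp point. The pads swing forward as they close: fully open they stand 13 mm farther back than shut.
Start: joints at [-81.039, 7.471, 85.268, -0, 87.261, -4.893], TCP at [143.691, -582.545, 231.292] pointing down, gripper open.
Joint ranges: [-169.43, 169.43], [-51.17, 129.36], [1.28, 143.12], [-76.62, 256.62], [0, 156.53], [-152.29, 152.29]. Speed limits (degrees/s): [136.94, 136.94, 159.86, 180, 180, 180].

INTERFACE

Orientations are given as [roll, pitch, yaw] about the fixed x, y, z axes, in that order (R = Rz(yaw) Ry(pitch) Rx(roll)).
In Python, from bench import r gives the robot as it stands.
- The arm moves only by the tool send_rows, never from a script. Its argument "increments" is a list of rows, each a list of 6 numbers: the shift along the tool's x, y, z in mm, then the turn, a rotation vector about the tool's x, y, z in rad. A call has 1 to 5 rows; each row shifts and turns the commanded pose from where the row before left it, along the tool's axes as they then stand; what a row does not reach is not made up. A row lasts 1/8 s, in which the tool goes at most 62.5 mm and 10.7 degrees, less where a joint would pass 70% of its speed; a pose out of reach is approached as far as the arm can. A call is refused whole if a number of a shift passes 62.5 or a number of a turn 0.188, either way. A call with a gripper value outside its range is refused whole. "grip" is the closure, from -1 (fully open) to 1 (shut), set as the call begins (left out, the last holds). The fingers move at their own pace and stop on an object; "grip_force" is the grip in N (left out, the last holds). Time passes only in rows, so rows that do not move let the fingers close. It gives the time, the measured TCP pose, the force, the opening and the grip force at its end, in the units of the state.
- r.sense(): the state, without advancing time (a new reading comes with each control period).
- r.snapshot(name): name is "scene" or "top" or "wrist"; returns a dict with "img" (400x640x3 uint8, blue, green, red), "z_map" (400x640 float32, mm along the optical axis (not along the pixel's ray), 0 where there is no reading), "fx", "fy", "cx", "cy" (pixels), "view" (4x4, takes a point from world to camera coordinates). Camera axes: x right, y down, z forward; pixel columns grow to the right and rows downward; lengths in mm; the calibration is good to about 2 mm. A picture is of the moment at which its call begins.
- r.hand_in(): hands the job in; it is judged then, once.
The state is a dict: "time": time; "joint_pos": joint angles; "qd": joint speeds; "joint_efforts": joint torques, N m; "tool_pos": TCP position; "tcp_rot": TCP orientation; "ft_force": force on the tool from outside, world axes, zero at the start; "wrist_torque": the same for the moment, N m; "finger_gap": finger opening in mm; "grip_force": force on a finger pad.
Only numpy, scipy, OpenCV 4.12 (cv2) and the standard library are available. Lean on these libraries where they do the work, as an engineer would, in place of code of your own. Each camera call takes 0.05 s, during which the arm holds its last target. There are 200 camera calls.

TASK

Get the sample stack ready for the drying oven: set the steel bin with the tongue upright on the base bin that is bolted to the bench, so that its tongue drops into the notch in the base's rim, then put the steel cover with the black grip bar on that bin, its tongue in the bin's notch. Both must sit level and fully down. Leave the plain bin, which has neither tongue nor notch, where it is.

Things in the scene. Friction and masses are not known exactly. Their poses are not given: they have to be found in the camera images.
- base_top (a point): Base: open steel bin 110 x 56 mm (x by y, 3 mm walls) bolted to the bench on a grey 134 x 72 mm slab; rim 42 mm above the bench. Point: middle of the open top at rim height. x runs to the end wall with the notch (gap 40 mm wide, 16 mm deep in its top), z up. At the start its notch and the tongues of bin and cover point within 20 degrees of world +x.
- bin_c (a point): Keyed steel bin, loose, 0.22 kg. Open body 110 x 56 mm (grip the 56), 12 to 52 mm above its underside, notch as the base's in its +x end; under it an 84 x 32 x 12 mm plinth with a tongue 16 mm wide, 12 high, out to x = 72 mm. Point: centre, 26 mm above the underside; x to the tongue, z up. Seated: plinth inside the base (9 mm play), body on its rim, point 14 mm above base_top.
- cover_c (a point): Cover, loose, 0.18 kg: steel plate 110 x 56 x 5 mm, 12 to 17 mm above its underside, on the same plinth and tongue (16 mm wide, to x = 72 mm) as the bin; black grip bar on top, 60 mm along x, 14 mm thick along y, 17 to 49 mm above the underside. Point: centre, 24.5 mm above the underside; x to the tongue, z up. Seated on the bin: point 38.5 mm above bin_c.
- plain_c (a point): Plain bin, to be left alone: loose open steel bin 110 x 56 x 48 mm, no tongue, no notch. Point: centre, 24 mm above its underside; x along its length, z up. Keyed bin, cover, plain bin and an amber jar 70 mm tall stand in a row either side of the base, in any order.
Not all that is in view belongs to the job. Leave any red look-alike of the part that bears base_top alone.

How it is judged (in metres and radians):
On the way, in this order (a step that is already met when the one before it is completed fails the run):
1. the keyed bin sits fully down on the base, tongue in the notch (x of bin_c in the frame of base_top between -0.016 and 0.016 m and y of bin_c in the frame of base_top between -0.016 and 0.016 m and z of bin_c in the frame of base_top between 0.009 and 0.018 m and angle between the x axis of bin_c and the x axis of base_top, either way round below 0.26 rad and angle between bin_c's own z axis and vertical below 0.06 rad), for 0.2 s.
2. the cover sits fully down on the keyed bin, tongue in its notch (all of step 1 and x of cover_c in the frame of bin_c between -0.016 and 0.016 m and y of cover_c in the frame of bin_c between -0.016 and 0.016 m and z of cover_c in the frame of bin_c between 0.0335 and 0.0425 m and angle between the x axis of cover_c and the x axis of bin_c, either way round below 0.26 rad and angle between cover_c's own z axis and vertical below 0.06 rad), for 0.2 s.
At the end, for the whole second after the job is handed in: The keyed bin is fully down on the base and the cover fully down on the keyed bin, each tongue in the notch below: each within 16 mm of centred along x and y, within 15 degrees of the part below, tilted less than 3.4 degrees, its height within 4 mm above and 5 mm below seated; both at rest (all of step 2 and linear speed of each of bin, cover below 0.02 m/s); the robot touches nothing.
It fails at once if the plain bin is moved more than 30 mm from where it stood (distance of plain_c from where it was at the start of the episode above 0.03 m).
It also fails if it takes over 58 s, if anything falls off the work surface, if the arm or the gripper's body presses on something with over 40 N, if the wrist force passes 120 N, or if a joint passes its speed limit or range.

## Working session

There is one attempt and no reset: what is moved stays moved. The work goes in short steps, Python scripts to look and compute and a tool call to move; the robot and the scene stay as the last step left them, time stands still between calls to the robot, and variables do not carry over. Pictures are saved under pics/ and viewed, at most 10 in all, crops included, and the job is handed in when it is done.

Besides the shell and the picture viewer there is one more tool, called after "Request:" by a JSON object that holds its "method" and its "body", one argument or row to a line. send_rows: Moves the arm, as the interface text tells. Its arguments: {"type":"object","properties":{"increments":{"type":"array"},"grip":{"type":"number"},"grip_force":{"type":"number"}},"required":["increments"]}

```bash
ls; mkdir -p pics
cat > h.py <<'E'
from bench import r
import numpy as np, cv2
def cloud(s):
    z=s["z_map"]; v,u=np.mgrid[:z.shape[0],:z.shape[1]]
    P=np.stack([(u-s["cx"])/s["fx"]*z,(v-s["cy"])/s["fy"]*z,z],-1)
    T=np.linalg.inv(s["view"]); W=P@T[:3,:3].T+T[:3,3]; W[z<=0]=np.nan
    return W
E
python3 - <<'E'
from h import *
a=r.snapshot("scene"); b=r.snapshot("top")
cv2.imwrite("pics/scene.png",a["img"]); cv2.imwrite("pics/top.png",b["img"])
np.savez("top.npz",**b); np.savez("scene.npz",**a)
for s in(a,b):
    print(s["fx"],np.linalg.inv(s["view"]).round(2).tolist(),(s["z_map"]>0).mean())
print(r.sense())
E
```

```text
pics
484.9170293771154 [[0.31, 0.77, -0.56, 1070.04], [0.95, -0.25, 0.18, -205.49], [0.0, -0.58, -0.81, 982.29], [0.0, 0.0, 0.0, 1.0]] 0.99587109375
446.2181109311302 [[-0.02, -0.99, 0.14, 312.54], [-1.0, 0.02, 0.02, -18.64], [-0.02, -0.14, -0.99, 1164.83], [0.0, 0.0, 0.0, 1.0]] 0.996328125
{'time': 0.1, 'joint_pos': array([-8.10411780e+01,  7.51202237e+00,  8.53248718e+01, -6.90279458e-04,
        8.72628491e+01, -4.89173204e+00]), 'qd': array([ 0.00152018, -0.01529621, -0.13308549,  0.03615258, -0.04843976,
       -0.00135369]), 'joint_efforts': array([ 1.24304421e-03, -5.70950997e+01, -5.01942945e+01, -1.96395004e-04,
        8.10916565e-03,  1.31422280e-05]), 'tool_pos': array([ 143.58409245, -582.03290103,  230.31884685]), 'tcp_rot': array([-1.79900561e+02, -7.81849969e-03,  1.38505809e+01]), 'ft_force': array([-1.14048187, -0.45126473,  0.41941718]), 'wrist_torque': array([-0.01850536,  0.06286959,  0.04228013]), 'grip_force': 0.0, 'finger_gap': 85.28531258259235}
```

View pics/top.png

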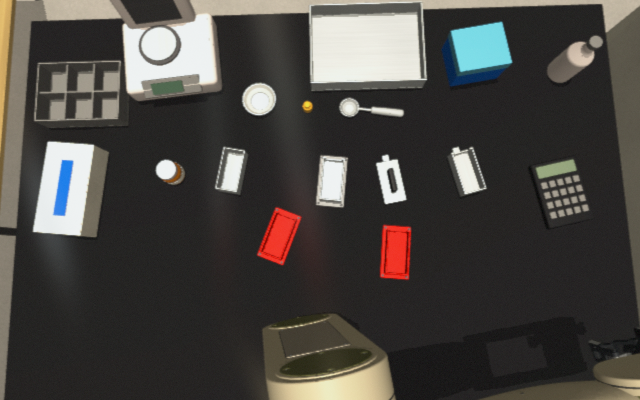

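View pics/scene.png

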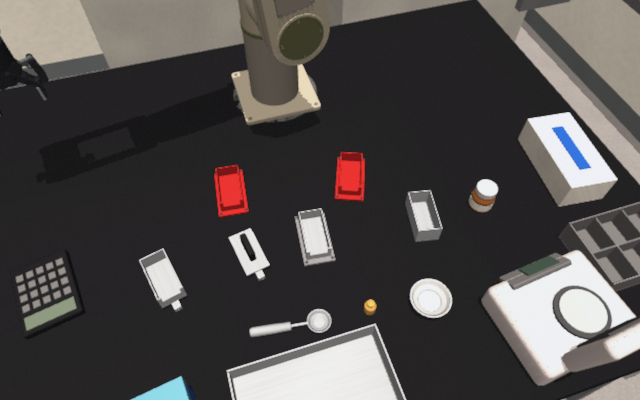

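Top view: keyed bin at px (467,171), tongue up (+x); cover at (391,180), base at (332,181), plain bin at (232,170), jar at (170,172); two red decoys nearer the robot. The scene view agrees: bin (163,278), cover (248,253), base (315,237).

```bash
cat >> h.py <<'E'
def rect(W,c,lo,hi,rad=95):
    """minAreaRect of points with lo<z<hi near c; returns centre,size,yaw of long side(folded), z median"""
    m=(np.hypot(W[...,0]-c[0],W[...,1]-c[1])<rad)&(W[...,2]>lo)&(W[...,2]<hi)
    n,l,st,_=cv2.connectedComponentsWithStats(cv2.morphologyEx(m.astype(np.uint8),cv2.MORPH_CLOSE,np.ones((3,3))))
    if n<2: return None
    k=1+np.argmax(st[1:,4]); m&=(l==k); p=W[m]
    (cx,cy),(w,h),a=cv2.minAreaRect(p[:,:2].astype(np.float32))
    if w<h: a+=90; w,h=h,w
    a=(a+90)%180-90
    return np.round([cx,cy,w,h,a,np.median(p[:,2]),np.percentile(p[:,2],98),len(p)],1)
E
python3 - <<'E'
from h import *
t=dict(np.load("top.npz")); s=dict(np.load("scene.npz"))
Wt,Ws=cloud(t),cloud(s)
px={"bin":((467,171),(163,278)),"cover":((391,180),(248,253)),"base":((332,181),(315,237)),"plain":((232,170),(423,215))}
for n,((u,v),(u2,v2)) in px.items():
    c=Wt[v,u]; print(n,c.round(),Ws[v2,u2].round())
    for W in (Wt,Ws):
        for lo,hi in ((8,70),(30,70)): print("  ",lo,rect(W,c,lo,hi,75))
E
```

```text
bin [ 529. -394.   16.] [ 517. -385.   16.]
   8 [ 531.5 -384.   127.3   57.5   13.8   20.    55.2 1202. ]
   30 [ 523.8 -386.1  111.2   57.5   13.9   45.9   57.   438. ]
   8 [ 532.  -379.7  129.2   55.6   14.3   17.5   54.7 1558. ]
   30 [ 523.8 -381.8  112.4   55.6   14.3   47.1   55.8  424. ]
cover [ 504. -191.   49.] [ 526. -195.   40.]
   8 [ 514.7 -194.5  126.4   57.1   10.4   19.1   52.5  946. ]
   30 [ 506.9 -196.1   60.1   15.3    9.1   49.9   54.3  160. ]
   8 [ 514.4 -189.7  129.4   56.4    9.7   18.5   51.6 1127. ]
   30 [ 507.1 -190.9   62.5   14.3   10.3   48.9   53.1  194. ]
base [512. -43.  13.] [516. -37.  11.]
   8 [ 513.   -42.2  133.8   71.7   -6.5   12.4   45.3 1217. ]
   30 [512.6 -42.  109.9  55.9  -6.5  42.3  46.7 154. ]
   8 [ 514.6  -37.4  132.9   71.7   -6.4   12.8   44.5 1491. ]
   30 [513.2 -37.1 112.   56.5  -7.   41.2  46.3 262. ]
plain [549. 222.   3.] [530. 233.   1.]
   8 [542.9 216.9 110.9  57.6 -11.2  35.3  51.7 542. ]
   30 [542.9 217.4 110.8  56.9 -11.   45.4  52.5 322. ]
   8 [543.3 222.  113.3  57.7 -10.8  32.1  50.8 917. ]
   30 [543.2 222.3 112.6  57.2 -10.8  43.   51.5 508. ]
```

Request:
{"method": "send_rows", "body": {
  "increments": [
    [41.6, -10.2, 0, 0, 0, 0],
    [41.6, -10.2, 0, 0, 0, 0],
    [41.6, -10.2, 0, 0, 0, 0],
    [41.6, -10.2, 0, 0, 0, 0],
    [41.6, -10.2, 0, 0, 0, 0]
  ],
  "grip": -1
}}

```text
time: 0.72
tool_pos: [334.4, -482.2, 230.8]
tcp_rot: [-180.0, 0.0, 13.8]
ft_force: [0.0, 0.5, -0.3]
finger_gap: 85.3
grip_force: 0.0
```

Request:
{"method": "send_rows", "body": {
  "increments": [
    [41.6, -10.2, 0, 0, 0, 0],
    [41.6, -10.2, 0, 0, 0, 0],
    [41.6, -10.2, 0, 0, 0, 0],
    [41.6, -10.2, 0, 0, 0, 0],
    [41.6, -10.2, 0, 0, 0, 0]
  ]
}}

```text
time: 1.35
tool_pos: [524.1, -382.9, 230.7]
tcp_rot: [-180.0, 0.0, 13.9]
ft_force: [0.5, -0.9, -0.0]
finger_gap: 84.9
grip_force: 0.0
```

Request:
{"method": "send_rows", "body": {
  "increments": [
    [0, 0, 0, 0, 0, 0],
    [0, 0, 0, 0, 0, 0]
  ]
}}

```text
time: 1.6
tool_pos: [522.8, -383.8, 230.6]
tcp_rot: [-180.0, 0.1, 13.9]
ft_force: [-0.2, -0.2, -0.1]
finger_gap: 85.8
grip_force: 0.0
```

```bash
cat >> h.py <<'E'
from scipy.spatial.transform import Rotation as Ro
def go(x,y,z,yaw):
    """shift in tool axes (mm) from now to target, and turn about tool z (rad)"""
    s=r.sense(); R=Ro.from_euler("xyz",s["tcp_rot"],degrees=True)
    d=R.inv().apply(np.array([x,y,z])-s["tool_pos"])
    T=Ro.from_euler("xyz",[180,0,yaw],degrees=True)
    print("tcp",s["tool_pos"].round(1),s["tcp_rot"].round(2),"gap",round(s["finger_gap"],1),"F",s["ft_force"].round(1),"t",round(s["time"],2))
    print(" shift",d.round(1),"turn",(R.inv()*T).as_rotvec().round(3))
E
python3 - <<'E'
from h import *
w=r.snapshot("wrist"); cv2.imwrite("pics/w1.png",w["img"]); W=cloud(w)
print(np.linalg.inv(w["view"]).round(2).tolist())
for c in((524,-384),):
  for lo,hi in((8,70),(42,70)): print(rect(W,c,lo,hi,80))
go(524,-384,120,14)
E
```

```text
[[0.24, -0.94, -0.25, 586.14], [-0.97, -0.23, -0.06, -367.55], [-0.0, 0.26, -0.97, 372.61], [0.0, 0.0, 0.0, 1.0]]
[ 531.  -381.2  126.4   56.1   14.3   15.    52.2 6963. ]
[ 523.  -383.1  110.1   56.1   14.2   51.1   52.9 1178. ]
tcp [ 522.4 -384.2  230.8] [-1.7997e+02  5.0000e-02  1.3830e+01] gap 85.6 F [-1.1  0.1 -0.4] t 1.65
 shift [  1.7   0.2 110.8] turn [-0.001  0.001 -0.003]
```

View pics/w1.png

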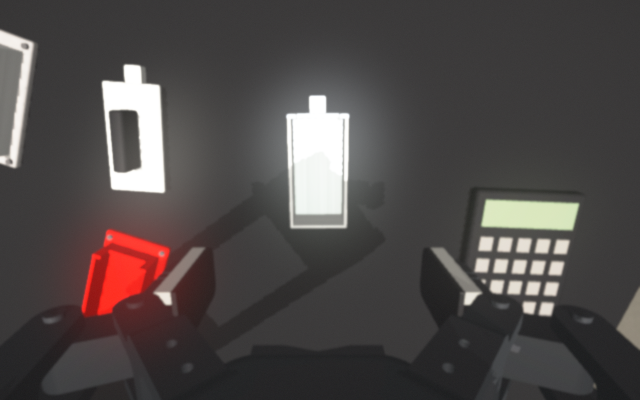

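The wrist view shows the bin centred between the fingers at (318,170), with its rim at z≈52 and centre (523,-383). I'll descend and grip.

Request:
{"method": "send_rows", "body": {
  "increments": [
    [0.5, -1, 50, 0, 0, 0],
    [0, 0, 50, 0, 0, 0],
    [0, 0, 45, 0, 0, 0],
    [0, 0, 40, 0, 0, 0],
    [0, 0, 29, 0, 0, 0]
  ]
}}

```text
time: 2.28
tool_pos: [521.3, -383.0, 15.0]
tcp_rot: [-179.9, 0.1, 13.7]
ft_force: [0.6, -0.2, 0.1]
finger_gap: 85.2
grip_force: 0.0
```

Request:
{"method": "send_rows", "body": {
  "increments": [
    [0, 0, 0, 0, 0, 0],
    [0, 0, 0, 0, 0, 0],
    [0, 0, 0, 0, 0, 0],
    [0, 0, 0, 0, 0, 0],
    [0, 0, 0, 0, 0, 0]
  ],
  "grip": 1,
  "grip_force": 50
}}

```text
time: 2.9
tool_pos: [524.0, -383.3, 18.4]
tcp_rot: [179.9, -0.1, 13.9]
ft_force: [-0.9, -0.7, 3.0]
finger_gap: 55.2
grip_force: 53.9
```

Request:
{"method": "send_rows", "body": {
  "increments": [
    [0, 0, 0, 0, 0, 0],
    [0, 0, 0, 0, 0, 0],
    [0, 0, 0, 0, 0, 0]
  ]
}}

```text
time: 3.28
tool_pos: [524.0, -383.3, 18.4]
tcp_rot: [179.9, -0.0, 13.9]
ft_force: [-0.5, 0.4, 5.7]
finger_gap: 55.4
grip_force: 54.2
```

Request:
{"method": "send_rows", "body": {
  "increments": [
    [0, 0, -15, 0, 0, 0],
    [0, 0, -30, 0, 0, 0],
    [0, 0, -40, 0, 0, 0],
    [0, 0, -35, 0, 0, 0],
    [0, 0, 0, 0, 0, 0]
  ]
}}

```text
time: 3.9
tool_pos: [525.5, -384.5, 142.3]
tcp_rot: [179.6, -0.3, 13.9]
ft_force: [0.7, -0.6, -1.4]
finger_gap: 55.2
grip_force: 53.5
```

Request:
{"method": "send_rows", "body": {
  "increments": [
    [5, -24, 0, 0, 0, 0],
    [9, -42, 0, 0, 0, 0],
    [9, -42, 0, 0, 0, 0],
    [9, -42, 0, 0, 0, 0],
    [9, -42, 0, 0, 0, 0]
  ]
}}

```text
time: 4.53
tool_pos: [516.2, -184.8, 135.8]
tcp_rot: [-179.9, 0.1, 13.8]
ft_force: [0.2, 1.2, -1.5]
finger_gap: 55.5
grip_force: 53.6
```

Request:
{"method": "send_rows", "body": {
  "increments": [
    [9, -42, 0, 0, 0, 0],
    [9, -42, 0, 0, 0, 0],
    [9, -42, 0, 0, 0, 0],
    [5, -18, 0, 0, 0, 0.12],
    [0, 0, 0, 0, 0, 0.12]
  ]
}}

```text
time: 5.15
tool_pos: [512.8, -37.2, 135.9]
tcp_rot: [-180.0, 0.1, 0.0]
ft_force: [0.1, -0.6, -1.9]
finger_gap: 55.6
grip_force: 53.7
```

Request:
{"method": "send_rows", "body": {
  "increments": [
    [0, 0, 0, 0, 0, 0.12],
    [0, 0, 0, 0, 0, 0],
    [0, 0, 0, 0, 0, 0]
  ]
}}

```text
time: 5.52
tool_pos: [513.3, -39.1, 136.6]
tcp_rot: [-180.0, 0.1, -6.6]
ft_force: [0.2, -0.7, -2.1]
finger_gap: 55.6
grip_force: 53.7
```

Run:
```python
from h import *
w=r.snapshot("wrist"); cv2.imwrite("pics/w2.png",w["img"]); W=cloud(w)
t=r.snapshot("scene"); cv2.imwrite("pics/s2.png",t["img"]); Ws=cloud(t)
s=r.sense()["tool_pos"]
print("wrist bin",rect(W,s[:2],s[2]+25,s[2]+45,80)); print("wrist base",rect(W,(513,-40),8,55,85),rect(W,(513,-40),30,55,85))
print("scene bin",rect(Ws,s[:2],s[2]+25,s[2]+45,80)); print("scene base",rect(Ws,(513,-40),8,55,85))
go(513,-40,60,-6.6)
```

```text
wrist bin [ 532.    -8.7   82.    18.9   -9.8  169.4  179.4 4126. ]
wrist base [567.2 -68.6  20.9  17.1  83.1  10.9  42.3 337. ] [567.4 -20.4   8.1   5.1  84.3  41.2  42.8  83. ]
scene bin [540.5  -9.1  67.3  17.4 -10.5 170.3 179.6 100. ]
scene base [515.8 -38.  129.8  71.3  -6.7  12.5  44.5 937. ]
tcp [513.6 -39.2 136.9] [-1.80e+02  4.00e-02 -6.68e+00] gap 55.2 F [-0.8  0.2 -2.1] t 5.62
 shift [-0.4  0.9 76.9] turn [-0.     0.001 -0.001]
```

View pics/w2.png

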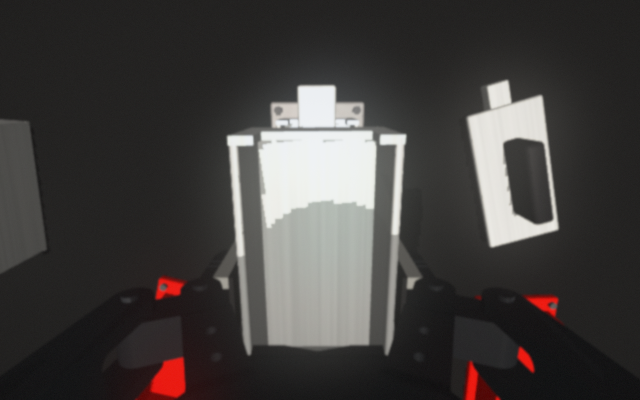

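The wrist view shows the bin held straight, with its tongue centred at column 317 above the base slab, whose visible end spans columns 272–363 (centre 317.5). Lateral alignment is good, so I'll lower.

Request:
{"method": "send_rows", "body": {
  "increments": [
    [0, 0.5, 30, 0, 0, 0],
    [0, 0, 25, 0, 0, 0],
    [0, 0, 15, 0, 0, 0],
    [0, 0, 6, 0, 0, 0],
    [0, 0, 4, 0, 0, 0]
  ]
}}

```text
time: 6.25
tool_pos: [514.3, -39.7, 57.7]
tcp_rot: [180.0, -0.1, -6.8]
ft_force: [0.1, -0.3, -1.5]
finger_gap: 55.4
grip_force: 53.7
```

Request:
{"method": "send_rows", "body": {
  "increments": [
    [0, 0, 3, 0, 0, 0],
    [0, 0, 2, 0, 0, 0],
    [0, 0, 1.5, 0, 0, 0],
    [0, 0, 0, 0, 0, 0],
    [0, 0, 0, 0, 0, 0]
  ]
}}

```text
time: 6.88
tool_pos: [513.9, -39.6, 50.9]
tcp_rot: [-180.0, -0.0, -6.8]
ft_force: [0.1, -0.1, -2.1]
finger_gap: 55.1
grip_force: 53.7
```

Request:
{"method": "send_rows", "body": {
  "increments": [
    [0, 0, 1, 0, 0, 0],
    [0, 0, 1, 0, 0, 0],
    [0, 0, 0.5, 0, 0, 0],
    [0, 0, 0, 0, 0, 0],
    [0, 0, 0, 0, 0, 0]
  ]
}}

```text
time: 7.5
tool_pos: [513.8, -39.6, 48.4]
tcp_rot: [-180.0, 0.0, -6.8]
ft_force: [-1.3, 0.8, 1.5]
finger_gap: 55.5
grip_force: 53.8
```

Run:
```python
from h import *
w=r.snapshot("wrist"); t=r.snapshot("scene"); cv2.imwrite("pics/s3.png",cv2.resize(t["img"][180:290,250:390],None,fx=5,fy=5,interpolation=cv2.INTER_CUBIC))
for n,s in(("w",w),("s",t)):
    W=cloud(s); print(n,rect(W,(514,-39),70,90,75),rect(W,(514,-39),30,52,85))
go(514,-39.6,48.4,-6.6)
```

```text
w [ 530.7   -9.1   85.5   18.7   -9.9   80.9   89.5 4537. ] [ 5.128e+02 -3.890e+01  1.030e+02  5.070e+01 -6.400e+00  4.460e+01
  4.910e+01  2.373e+04]
s [539.5  -9.2  70.3  17.8 -10.9  81.2  87.2  90. ] [513.7 -39.1  81.2  53.4  -6.5  46.1  49.9 611. ]
tcp [513.8 -39.6  48.4] [180.     0.    -6.77] gap 55.2 F [-0.9  0.5  1. ] t 7.6
 shift [ 0.2 -0.  -0. ] turn [ 0.     0.    -0.003]
```

View pics/s3.png

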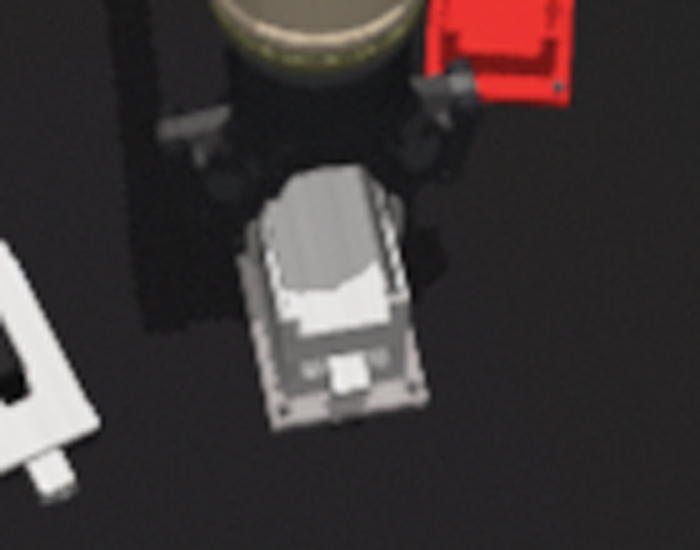

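The crop shows the tongue in the base notch at about (350,372), the body on the rim, and contact felt at z 48.4. I'll release and back off.

Request:
{"method": "send_rows", "body": {
  "increments": [
    [0, 0, 0, 0, 0, 0],
    [0, 0, 0, 0, 0, 0],
    [0, 0, 0, 0, 0, 0],
    [0, 0, 0, 0, 0, 0],
    [0, 0, 0, 0, 0, 0]
  ],
  "grip": -1
}}

```text
time: 8.22
tool_pos: [513.8, -39.6, 48.3]
tcp_rot: [-180.0, -0.0, -6.8]
ft_force: [0.7, 0.1, 0.2]
finger_gap: 85.2
grip_force: 0.0
```

Request:
{"method": "send_rows", "body": {
  "increments": [
    [0, 0, -20, 0, 0, 0],
    [0, 0, -50, 0, 0, 0],
    [0, 0, -60, 0, 0, 0],
    [0, 0, -50, 0, 0, 0],
    [0, 0, -20, 0, 0, 0]
  ]
}}

```text
time: 8.85
tool_pos: [515.3, -39.8, 252.4]
tcp_rot: [180.0, -0.3, -6.8]
ft_force: [0.2, 1.2, -0.8]
finger_gap: 85.3
grip_force: 0.0
```

Request:
{"method": "send_rows", "body": {
  "increments": [
    [0, 0, 0, 0, 0, 0],
    [0, 0, 0, 0, 0, 0]
  ]
}}

```text
time: 9.1
tool_pos: [512.8, -39.4, 245.8]
tcp_rot: [-180.0, 0.2, -6.8]
ft_force: [-0.2, -0.3, -0.5]
finger_gap: 85.2
grip_force: 0.0
```

```bash
cat > m.py <<'E'
from h import *
w=r.snapshot("wrist"); cv2.imwrite("pics/w4.png",w["img"]); W=cloud(w)
print("bin rim",rect(W,(514,-39),70,95,75),"bin+tongue",rect(W,(514,-39),34,95,90),"base slab",rect(W,(514,-39),8,95,90))
for a in (-1,1):
    q=np.radians(-6.6); ex=np.array([np.cos(q),np.sin(q)]); 
    d=W[...,:2]-[514,-39]; u=d@ex; v=d@np.array([-ex[1],ex[0]])
    m=(abs(v)<26)&(u*a>50)&(u*a<57)&(W[...,2]>76); print("end",a,np.median(W[m][:,2]).round(1),m.sum())
    m=(abs(u)<50)&(v*a>24)&(v*a<30)&(W[...,2]>76); print("side",a,np.median(W[m][:,2]).round(1),m.sum())
print("cover bar",rect(W,(507,-193),30,60,90),"plate",rect(W,(507,-193),8,60,90))
go(507,-193,150,10)
E
python3 m.py
```

```text
bin rim [ 514.   -38.9  110.1   56.1   -6.2   81.    82.8 1380. ] bin+tongue [ 5.221e+02 -3.980e+01  1.264e+02  5.610e+01 -6.200e+00  4.500e+01
  8.210e+01  7.628e+03] base slab [ 5.173e+02 -3.830e+01  1.365e+02  7.090e+01 -6.000e+00  4.490e+01
  8.210e+01  7.837e+03]
end -1 80.8 259
side -1 330.7 2420
end 1 81.6 59
side 1 330.7 2445
cover bar [ 506.4 -191.7   60.3   14.5   10.2   47.6   49.6 1151. ] plate [ 514.6 -190.6  127.    56.7   10.    16.7   49.  5528. ]
tcp [512.5 -39.4 245.5] [-179.99    0.24   -6.77] gap 85.4 F [-1.1 -0.2  0.1] t 9.15
 shift [ 13.  153.2  95.5] turn [-0.001  0.004 -0.293]
```

View pics/w4.png

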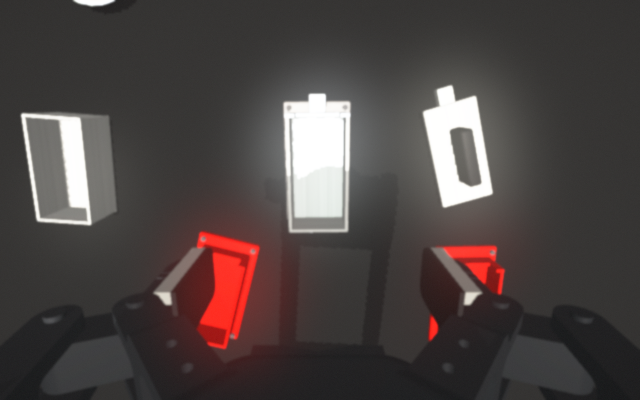

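The wrist view shows the bin seated at (317,165): rim z 81–82, level, centre (514,-39), tongue in the notch at (317,102). The cover is at (458,150) with its bar at (506.4,-191.7), top z 49 and yaw 10.2. Moving to the cover now.

Request:
{"method": "send_rows", "body": {
  "increments": [
    [3, 26, 0, 0, 0, 0],
    [3, 42, 0, 0, 0, 0],
    [3, 42, 20, 0, 0, 0],
    [3, 42, 30, 0, 0, 0],
    [0, 0, 30, 0, -0.003, -0.148]
  ]
}}

```text
time: 9.78
tool_pos: [506.1, -194.2, 165.1]
tcp_rot: [-179.9, 0.3, 1.7]
ft_force: [0.5, 0.3, -0.4]
finger_gap: 85.3
grip_force: 0.0
```

Request:
{"method": "send_rows", "body": {
  "increments": [
    [0, 0, 0, 0, 0, -0.148],
    [0, 0, 0, 0, 0, 0],
    [0, 0, 0, 0, 0, 0]
  ]
}}

```text
time: 10.15
tool_pos: [507.6, -191.7, 167.7]
tcp_rot: [-179.9, 0.2, 10.0]
ft_force: [-1.1, -0.7, -1.0]
finger_gap: 85.1
grip_force: 0.0
```

Run:
```python
from h import *
W=cloud(r.snapshot("wrist"))
print("bar",rect(W,(506,-192),30,60,90),"plate",rect(W,(506,-192),8,25,90))
go(506.4,-191.7,23,10.2)
```

```text
bar [ 507.  -192.5   59.2   13.6   10.    48.2   49.7 1306. ] plate [ 514.5 -191.   126.5   56.2    9.9   16.5   17.9 6848. ]
tcp [ 507.8 -191.8  168.2] [-1.7996e+02  1.7000e-01  1.0050e+01] gap 85.2 F [0.5 0.7 0.4] t 10.2
 shift [ -0.9  -0.2 145.2] turn [-0.001  0.003 -0.003]
```

Request:
{"method": "send_rows", "body": {
  "increments": [
    [-0.5, 0.3, 40, 0, 0.003, 0],
    [0, 0, 40, 0, 0, 0],
    [0, 0, 35, 0, 0, 0],
    [0, 0, 20, 0, 0, 0],
    [0, 0, 9, 0, 0, 0]
  ]
}}

```text
time: 10.82
tool_pos: [506.6, -191.8, 23.2]
tcp_rot: [-179.9, 0.1, 10.1]
ft_force: [1.0, 0.2, 1.2]
finger_gap: 85.2
grip_force: 0.0
```

Request:
{"method": "send_rows", "body": {
  "increments": [
    [0, 0, 0, 0, 0, 0],
    [0, 0, 0, 0, 0, 0],
    [0, 0, 0, 0, 0, 0],
    [0, 0, 0, 0, 0, 0],
    [0, 0, 0, 0, 0, 0]
  ],
  "grip": 1,
  "grip_force": 60
}}

```text
time: 11.45
tool_pos: [507.8, -192.6, 25.1]
tcp_rot: [180.0, -0.1, 10.2]
ft_force: [-1.2, -0.3, 4.0]
finger_gap: 12.9
grip_force: 59.1
```

Request:
{"method": "send_rows", "body": {
  "increments": [
    [0, 0, 0, 0, 0, 0],
    [0, 0, 0, 0, 0, 0],
    [0, 0, 0, 0, 0, 0],
    [0, 0, 0, 0, 0, 0],
    [0, 0, 0, 0, 0, 0]
  ]
}}

```text
time: 12.08
tool_pos: [507.8, -192.6, 25.1]
tcp_rot: [180.0, -0.1, 10.2]
ft_force: [-0.5, 0.0, 5.8]
finger_gap: 12.8
grip_force: 59.3
```

Request:
{"method": "send_rows", "body": {
  "increments": [
    [0, 0, -15, 0, 0, 0],
    [0, 0, -35, 0, 0, 0],
    [0, 0, -40, 0, 0, 0],
    [0, 0, -30, 0, 0, 0],
    [0, 0, 0, 0, 0, 0]
  ]
}}

```text
time: 12.7
tool_pos: [509.1, -193.2, 147.9]
tcp_rot: [179.8, -0.3, 10.2]
ft_force: [0.7, 0.0, -1.9]
finger_gap: 13.0
grip_force: 58.8
```

Request:
{"method": "send_rows", "body": {
  "increments": [
    [4.3, -20, 0, 0, 0, 0],
    [9, -40, 0, 0, 0, 0],
    [9, -40, 0, 0, 0, 0],
    [8, -34, 0, 0, 0, 0],
    [4, -15.8, 0, 0, 0, 0.12]
  ]
}}

```text
time: 13.32
tool_pos: [512.8, -35.7, 142.2]
tcp_rot: [-179.9, 0.2, 3.3]
ft_force: [-0.5, -0.6, -2.1]
finger_gap: 12.7
grip_force: 58.9
```

Request:
{"method": "send_rows", "body": {
  "increments": [
    [0, 0, 0, 0, 0, 0.12],
    [0, 0, 0, 0, 0, 0.048],
    [0, 0, 0, 0, 0, 0],
    [0, 0, 0, 0, 0, 0]
  ]
}}

```text
time: 13.82
tool_pos: [513.7, -38.3, 143.3]
tcp_rot: [-179.9, 0.1, -6.2]
ft_force: [-1.1, -0.1, -2.3]
finger_gap: 12.7
grip_force: 58.9
```

Run:
```python
from h import *
w=r.snapshot("wrist"); cv2.imwrite("pics/w5.png",w["img"]); W=cloud(w)
z=r.sense()["tool_pos"][2]
print("plate+tongue",rect(W,(514,-39),z-20,z-4,90))
d=W[...,2]; m=(abs(W[...,0]-514)<60)&(abs(W[...,1]+39)<30)&(d>z-20)&(d<z-4); P=W[m]
A=np.c_[P[:,:2]-[514,-39],np.ones(len(P))]; print("plane",np.linalg.lstsq(A,P[:,2],rcond=None)[0].round(3))
go(515,-39.1,110,-6.3)
```

```text
plate+tongue [ 5.4160e+02 -4.0900e+01  8.4800e+01  5.6200e+01 -6.3000e+00  1.3450e+02
  1.3590e+02  1.3662e+04]
plane [-1.9000e-02  0.0000e+00  1.3493e+02]
tcp [513.9 -38.5 143.6] [-1.7995e+02  8.0000e-02 -6.2500e+00] gap 12.8 F [-0.1  0.5 -2.8] t 13.88
 shift [ 1.2  0.6 33.6] turn [-0.001  0.001  0.001]
```

View pics/w5.png

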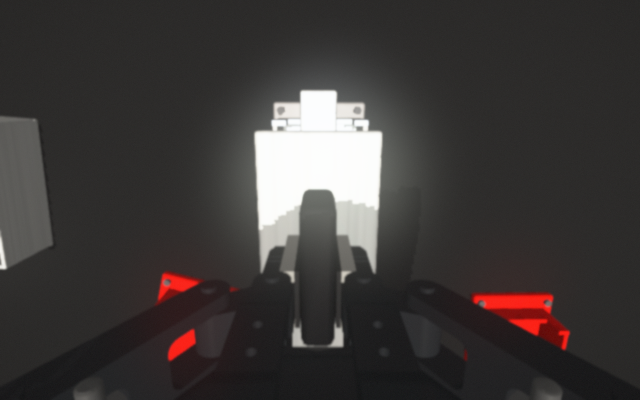

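The wrist view shows the cover held straight. Its tongue at (318,110) lines up with the slab, columns 274–365, and the tilt is about 1°. I'll apply a 2 mm trim and lower.

Request:
{"method": "send_rows", "body": {
  "increments": [
    [1.8, 1, 15, 0, 0, 0],
    [0, 0, 14, 0, 0, 0],
    [0, 0, 6, 0, 0, 0],
    [0, 0, 4, 0, 0, 0],
    [0, 0, 3, 0, 0, 0]
  ]
}}

```text
time: 14.5
tool_pos: [516.3, -40.0, 102.3]
tcp_rot: [-180.0, -0.0, -6.3]
ft_force: [-0.3, 0.1, -1.1]
finger_gap: 12.8
grip_force: 58.9
```

Request:
{"method": "send_rows", "body": {
  "increments": [
    [0, 0, 2, 0, 0, 0],
    [0, 0, 1.5, 0, 0, 0],
    [0, 0, 1, 0, 0, 0],
    [0, 0, 0, 0, 0, 0],
    [0, 0, 0, 0, 0, 0]
  ]
}}

```text
time: 15.12
tool_pos: [516.2, -40.0, 98.0]
tcp_rot: [-180.0, -0.0, -6.3]
ft_force: [-0.1, -0.6, -2.0]
finger_gap: 12.7
grip_force: 58.9
```

Request:
{"method": "send_rows", "body": {
  "increments": [
    [0, 0, 1, 0, 0, 0],
    [0, 0, 1, 0, 0, 0],
    [0, 0, 0.7, 0, 0, 0],
    [0, 0, 0, 0, 0, 0],
    [0, 0, 0, 0, 0, 0]
  ]
}}

```text
time: 15.75
tool_pos: [516.2, -40.0, 95.2]
tcp_rot: [-180.0, 0.0, -6.3]
ft_force: [-0.1, -0.5, -1.1]
finger_gap: 13.2
grip_force: 58.9
```

Near contact; I'll release gently and retreat.

Request:
{"method": "send_rows", "body": {
  "increments": [
    [0, 0, 0.6, 0, 0, 0],
    [0, 0, 0, 0, 0, 0],
    [0, 0, 0, 0, 0, 0]
  ]
}}

```text
time: 16.12
tool_pos: [516.3, -40.1, 95.1]
tcp_rot: [-180.0, -0.0, -6.3]
ft_force: [-4.3, -1.0, 5.2]
finger_gap: 12.8
grip_force: 59.9
```

Request:
{"method": "send_rows", "body": {
  "increments": [
    [0, 0, 0, 0, 0, 0],
    [0, 0, 0, 0, 0, 0],
    [0, 0, 0, 0, 0, 0],
    [0, 0, 0, 0, 0, 0],
    [0, 0, 0, 0, 0, 0]
  ],
  "grip": -1
}}

```text
time: 16.75
tool_pos: [516.2, -40.0, 94.6]
tcp_rot: [-180.0, 0.0, -6.3]
ft_force: [-1.3, -0.2, 0.1]
finger_gap: 85.2
grip_force: 0.0
```

Request:
{"method": "send_rows", "body": {
  "increments": [
    [0, 0, -15, 0, 0, 0],
    [0, 0, -40, 0, 0, 0],
    [0, 0, -50, 0, 0, 0],
    [0, 0, -50, 0, 0, 0],
    [0, 0, -25, 0, 0, 0]
  ]
}}

```text
time: 17.38
tool_pos: [517.4, -40.3, 279.7]
tcp_rot: [-180.0, -0.3, -6.3]
ft_force: [0.1, 0.3, -0.1]
finger_gap: 85.3
grip_force: 0.0
```

Request:
{"method": "send_rows", "body": {
  "increments": [
    [0, 0, 0, 0, 0, 0],
    [0, 0, 0, 0, 0, 0],
    [0, 0, 0, 0, 0, 0]
  ]
}}

```text
time: 17.75
tool_pos: [515.3, -40.0, 272.9]
tcp_rot: [-180.0, 0.2, -6.3]
ft_force: [0.7, -0.0, 0.8]
finger_gap: 85.4
grip_force: 0.0
```

Run:
```python
from h import *
w=r.snapshot("wrist"); cv2.imwrite("pics/w6.png",w["img"]); W=cloud(w)
print("plate+tongue",rect(W,(514,-39),78,95,90),"bar",rect(W,(514,-39),105,130,90))
for lo,hi,hy in((78,95,28),(105,130,8)):
    m=(abs(W[...,0]-514)<75)&(abs(W[...,1]+39)<35)&(W[...,2]>lo)&(W[...,2]<hi); P=W[m]
    A=np.c_[P[:,:2]-[514,-39],np.ones(len(P))]; print("plane",np.linalg.lstsq(A,P[:,2],rcond=None)[0].round(3))
go(515,-39.1,250,-6.3)
```

```text
plate+tongue [ 523.3  -40.2  125.3   56.3   -6.3   86.5   88.1 5575. ] bar [ 515.3  -39.1   59.    13.7   -6.1  118.2  119.8 1057. ]
plane [-1.3000e-02  4.0000e-03  8.6379e+01]
plane [-1.60000e-02 -2.20000e-02  1.18002e+02]
tcp [515.4 -40.  273. ] [-1.7995e+02  1.6000e-01 -6.3100e+00] gap 85.3 F [0.4 0.3 0.6] t 17.8
 shift [-0.4 -0.8 23. ] turn [-0.001  0.003 -0.   ]
```

View pics/w6.png

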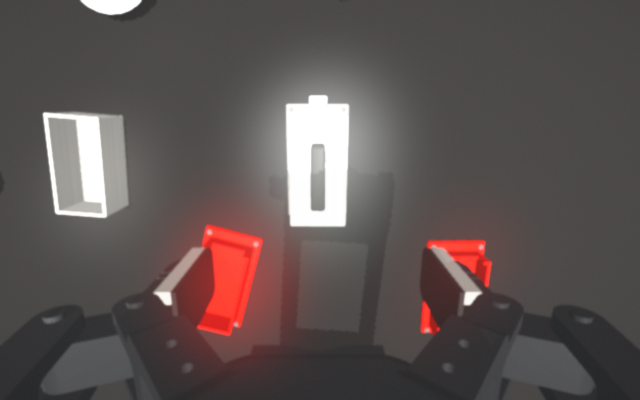

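The picture shows the cover on the stack at (318,165), tongue at (318,100). The plate is at z≈87, where seated should be 87, and it is level. The plain bin is untouched at (85,165).

```bash
python3 -c "
from bench import r
print(r.hand_in())"
```

```text
the job is handed in; nothing more can be done
None
```

The keyed bin is on the base and the cover is on the bin, both measured level and fully down with their tongues in the notches; the plain bin was not touched, and the job is handed in at about 18 s, though the hand-in returned no verdict.

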